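# Nest the pots and ready the tweezers for pricking out

### The job

To get ready for pricking out a seedling, lower the loose terracotta pot (no dropping) into the one in the green saucer until its collar sits on the lower rim, and let go. Then take the sprung tweezers off their rest by the blue plates, hold them level with the tips over the middle of the nested pot's mouth, 1 to 5 cm above its rim and touching nothing, and squeeze until the red pointer is on the green mark (tips 12 mm apart). Hold that gap steady for two seconds and finish still holding it there; leave the tin, canes and drill alone.

Things in the scene. Friction and masses are not known exactly. Their poses are not given: they have to be found in the camera images.
- pot_loose: Loose terracotta pot on the table, hollow, 60 mm tall, about 0.12 kg. Tapered body 34 mm across at the foot, 51 mm at 38 mm height, then an upright collar 62 mm across from 38 to 60 mm (the rim). Origin: centre of its underside, z up. Grip it across the 62 mm collar from above, fingers no lower than the collar's lower edge.
- loose_rim (a point): Centre of the loose pot's mouth (55 mm across), at rim height, 60 mm above its underside. The collar reaches 22 mm down from here.
- pot_base: The identical pot that stands loose in the green saucer; the loose pot goes into it. Origin: centre of its underside, z up. Nested, the upper pot's collar rests on this pot's rim, so the upper pot sits 22 mm higher than this one, with about 2 mm play to each side.
- base_rim (a point): Centre of the mouth (55 mm across) of the pot in the saucer, at rim height, 60 mm above its underside.
- saucer: Flat green saucer, fixed, 96 mm across, 12 mm high, inner floor 5 mm above the table. Origin: centre of its underside.
- tweezers: Sprung steel tweezers, 190 mm long, 80 g, lying level on the rest, 55 mm above the table. Origin: centre line, amid the two blue grip plates, at the arms' underside, near the balance point. x runs to the tips, y to the left arm (squeezing is along y), z up. The arms pivot at the bow, 80 mm behind the origin. The plates are upright, 56 mm long, 14 mm tall.
- grip (a point): Between the blue grip plates, at mid-height (take them there; held by the top edge they slip): 7 mm above the tweezers' origin. Width over the outsides of the plates here: 49 mm at rest, 36 mm (plates parallel) at the green mark. 1 mm less width takes 2.2 mm off the tip gap. The spring pushes on each finger with 0.47 N per mm of width squeezed, 6 N at the mark.
- mark (a point): Middle of the green mark, 5 mm wide, on the white scale bar that the left arm carries over the right arm near the tips, 19 mm above the arms' underside. The right arm's red pointer lies in the green for tip gaps of 9 to 15 mm and at its middle at 12 mm.
- tips (a point): On the tweezers' centre line midway between the ends of the bent-down tips: 95 mm ahead of the tweezers' origin and 34 mm below it. The tips end 1 mm lower.
- tip_l (a point): End of the left (+y) tip, on its inner face. The tip gap is the distance from here to tip_r: 40 mm at rest.
- tip_r (a point): End of the right (-y) tip, on its inner face.
- rest: Fixed pale wooden rest. Origin: on the table under the middle of the grip plates; x along the tweezers to the tips. Base plate 8 mm thick, 70 mm wide, from 95 mm behind the origin to 75 mm ahead. Two cross blocks 55 mm high carry the tweezers: 92 to 68 mm behind the origin and 45 to 59 mm ahead. Between them is room for fingers.
- seed_tin: Closed round pale tin with a lid, 60 mm across, 75 mm tall. Origin: centre of its underside. Leave alone.
- canes: Bundle of short cut canes, 140 mm long (along its x), 50 mm wide, 35 mm high. Origin: centre of its underside. Leave alone.
- drill: Yellow and black cordless drill standing on its battery, 200 mm tall, 75 mm wide (x), 240 mm along its y with the bit to -y. Origin: centre of its underside. Leave alone.
There are look-alikes about, which are no part of the job. Leave any turquoise look-alike of the rest alone. There is more than one size of the saucer; the job needs the larger.

How it is judged (in metres and radians):
On the way, in this order (a step that is already met when the one before it is completed fails the run):
1. the loose pot is nested in the pot in the saucer and let go (z of pot_loose in the frame of pot_base between 0.0195 and 0.0245 m and horizontal distance between pot_loose and pot_base below 0.005 m and angle between the z axis of pot_loose and the z axis of pot_base, either way round below 0.08 rad and angle between pot_base's own z axis and vertical below 0.1 rad and horizontal distance between pot_base and saucer below 0.03 m and contact force between the fingers and pot_loose below 0.1 N), for 0.2 s.
2. the tweezers are lifted clear of their rest in the fingers (z of tweezers in the frame of rest above 0.075 m and contact force between the fingers and tweezers above 0.5 N and contact force between tweezers and rest below 0.1 N), for 0.1 s.
3. the tips are over the nested pot's mouth, squeezed to the mark, and held there for one second (distance between tip_l and tip_r between 0.009 and 0.015 m and horizontal distance between tips and loose_rim below 0.018 m and z of tips in the frame of loose_rim between 0.005 and 0.06 m and angle between tweezers's own z axis and vertical below 0.3 rad and linear speed of tweezers below 0.02 m/s and contact force between the fingers and tweezers above 1 N and contact force between tweezers and pot_loose below 0.1 N and contact force between tweezers and pot_base below 0.1 N and contact force between tweezers and rest below 0.1 N), for 1 s.
At the end, for the whole second after the job is handed in: Loose pot nested and let go: 19.5 to 24.5 mm above the saucer's pot, 5 mm centred, upright, on the saucer. Tweezers held level (0.3 rad), still, touching no pot or rest, tips within 18 mm of the centre of the nested mouth, 5 to 60 mm above its rim, tip gap 9 to 15 mm (all of step 1 and all of step 3); the arm keeps its last pose, push and grip.
It fails at once if the loose pot is dropped (linear speed of pot_loose above 0.7 m/s and contact force between the fingers and pot_loose below 0.1 N).
It fails at once if the seed tin is disturbed (moved over 30 mm) (distance of seed_tin from where it was at the start of the episode above 0.03 m).
It fails at once if the cane bundle is disturbed (moved over 30 mm) (distance of canes from where it was at the start of the episode above 0.03 m).
It fails at once if the drill is disturbed (moved over 30 mm) (distance of drill from where it was at the start of the episode above 0.03 m).
It also fails if it takes over 64 s, if anything falls off the work surface, if the arm or the gripper's body presses on something with over 40 N, if the wrist force passes 120 N, or if a joint passes its speed limit or range.

### The arm

A 6-joint arm with a two-finger parallel gripper is mounted at the origin on the work surface. World frame = base frame: x ahead of the robot, y to its left, z up, the work surface at z = 0. Lengths are in m, angles in degrees, forces in N, time in s.
With the tool pointing down it reaches from about 0.4 to 0.825 m from the base axis. Payload 7 kg.
Tool frame: the origin (TCP) lies on the centre line of the jaws, within the pads' length; the fingertips stand 11 mm ahead of it and the grasp point (between the pads) lies 8 mm behind it; z points along the fingers, y is the direction in which the jaws open and shut (so a half turn about z gives the same grasp; the last joint's range is limited). The gripper opens to 88 mm and grips with 3 to 60 N. Pads are 19 mm wide; open, the fingers measure 130 mm over their backs; the gripper's body (78 mm by 193 mm) begins 47 mm behind the grasp point.
Start: joints at [-58.436, 20.546, 0.682, 0, -70.136, -16.507], TCP at [0.175, -0.652, 0.238] pointing down, gripper open.
Joint ranges: [-176.03, 176.03], [-82.01, 121.73], [-58.28, 71.71], [-173.87, 95.51], [-174.79, -0.11], [-173.66, 173.66]. Speed limits (degrees/s): [136.94, 136.94, 172.46, 180, 180, 180].

### API

Orientations are given as [roll, pitch, yaw] about the fixed x, y, z axes, in that order (R = Rz(yaw) Ry(pitch) Rx(roll)).
In Python, from plant import ctrl, cams, order gives the robot as it stands.
- The arm moves only by the tool jog_arm, never from a script. Its argument "motion" is a list of rows, each an object with "offset": the shift along the tool's x, y, z in mm, a list of three; "roll": the turn about the tool's z in rad; "hand": the finger opening in mm, from 0 to 87.6. A call has 1 to 20 rows; each row is the pose to reach, as a shift and turn from the pose commanded when the call began, along the tool's axes at that moment; what a row does not reach only later rows make up. A row lasts 1/12 s, in which the tool goes at most 41.7 mm and 7.16 degrees, less where a joint would pass 70% of its speed; a pose out of reach is approached as far as the arm can. A call with a gripper value outside its range is refused whole. The fingers move at their own pace and stop on an object; the grip force is fixed at half the most. Time passes only in rows, so rows that repeat a pose let the fingers close. It gives the time, the measured TCP pose, the force and the opening at its end, in the units of the state.
- ctrl.get_obs(): the state, without advancing time (a new reading comes with each control period).
- cams.snapshot(name): name is "scene" or "top" or "wrist"; returns a dict with "img" (480x640x3 uint8, red, green, blue), "K" (3x3 intrinsics, pixels), "cam_to_world" (4x4, takes a point from camera to world coordinates); the wrist camera has in their place "T_tool_cam" (4x4, takes a point from camera to tool coordinates, whose origin is the TCP and whose axes are the flange's). Camera axes: x right, y down, z forward; pixel columns grow to the right and rows downward; lengths in m; the calibration is good to about 2 mm. A picture is of the moment at which its call begins: read the wrist's pose just before it. There is no depth.
- order.close_job(): hands the job in, once; it reports no verdict.
The state is a dict: "clock": time; "joint_pos": joint angles; "qvel": joint speeds; "tau": joint torques, N m; "tool_pos": TCP position; "orientation": TCP orientation; "force": force on the tool from outside, world axes, zero at the start; "moment": the same for the moment, N m; "opening": finger opening in m.
Only numpy, scipy, OpenCV 4.12 (cv2) and the standard library are available. Lean on these libraries where they do the work, as an engineer would, in place of code of your own. Each camera call takes 0.05 s, during which the arm holds its last target. There are 200 camera calls.

## Working session

There is one attempt and no reset: what is moved stays moved. The work goes in short steps, Python scripts to look and compute and a tool call to move; the robot and the scene stay as the last step left them, time stands still between calls to the robot, and variables do not carry over. Pictures are saved under pics/ and viewed, about 8 in all and at most 12, crops included, and the job is handed in when it is done.

Besides the shell and the picture viewer there is one more tool, called after "Request:" by a JSON object that holds its "fn" and its "kwargs". jog_arm: Moves the arm, as the interface text tells. Its arguments: {"type":"object","properties":{"motion":{"type":"array"}},"required":["motion"]}

```bash
mkdir -p pics
cat > h.py <<'E'
import numpy as np, cv2
from plant import ctrl, cams, order
from scipy.spatial.transform import Rotation as R
def tool():
    o=ctrl.get_obs(); T=np.eye(4); T[:3,:3]=R.from_euler('xyz',o['orientation'],degrees=True).as_matrix(); T[:3,3]=o['tool_pos']; return T
def snap(name,file=None):
    T=tool(); s=cams.snapshot(name)
    M=s['cam_to_world'] if 'cam_to_world' in s else T@s['T_tool_cam']
    if file: cv2.imwrite('pics/'+file,s['img'][:,:,::-1]); np.savez('pics/'+file+'.npz',K=s['K'],M=M)
    return s['img'],np.array(s['K']),np.array(M)
def load(file):
    d=np.load('pics/'+file+'.npz'); return d['K'],d['M']
def px(K,M,uv,z):
    d=M[:3,:3]@np.linalg.solve(K,[uv[0],uv[1],1.]); o=M[:3,3]; return o+d*(z-o[2])/d[2]
def proj(K,M,p):
    c=np.linalg.inv(M)@np.append(p,1); q=K@c[:3]; return q[:2]/q[2]
E
python3 - <<'E'
from h import *
print(ctrl.get_obs())
for n in('top','scene'):
    i,K,M=snap(n,n+'1.png'); print(n,K,M.round(3))
E
```

```text
{'clock': 0.0, 'joint_pos': array([-5.84375249e+01,  2.05930859e+01,  6.34197846e-01, -2.12008757e-02,
       -7.01365359e+01, -1.65086935e+01]), 'qvel': array([-0.04079959, -0.04641249,  0.01846889,  0.07799221,  0.07549771,
       -0.03397158]), 'tau': array([ 1.60618525e-03, -5.82715952e+01,  2.93046838e+01,  6.99696645e+00,
        6.85940424e-03, -1.86377606e-04]), 'tool_pos': array([ 0.17519298, -0.65137697,  0.23660387]), 'orientation': array([ 1.79902846e+02, -8.01007602e-03, -1.64953432e+02]), 'force': array([ 1.01087542, -0.63633355,  0.39928274]), 'moment': array([ 0.02350249, -0.01360998, -0.02104187]), 'opening': 0.08762356202366142}
top [[464.74120019   0.         322.96587236]
 [  0.         464.74120019 246.82035515]
 [  0.           0.           1.        ]] [[ 9.000e-03 -9.980e-01  6.700e-02  4.920e-01]
 [-1.000e+00 -9.000e-03  1.000e-03  1.420e-01]
 [-1.000e-03 -6.700e-02 -9.980e-01  1.245e+00]
 [ 0.000e+00  0.000e+00  0.000e+00  1.000e+00]]
scene [[615.32088904   0.         325.12859608]
 [  0.         615.32088904 246.85459238]
 [  0.           0.           1.        ]] [[ 0.572  0.479 -0.666  1.619]
 [ 0.821 -0.336  0.462 -0.614]
 [-0.002 -0.811 -0.585  0.99 ]
 [ 0.     0.     0.     1.   ]]
```

View pics/top1.png

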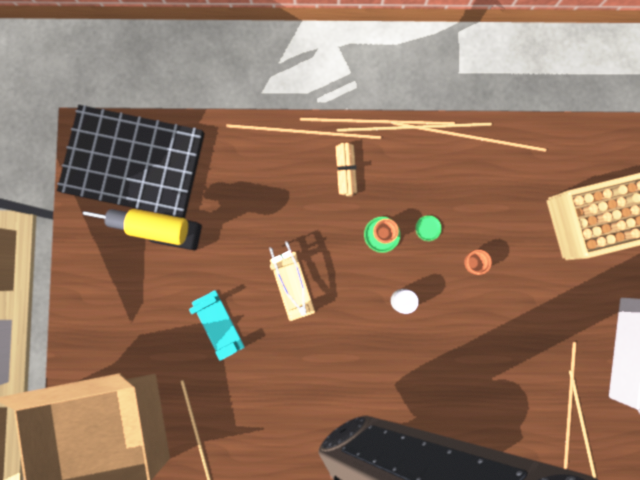

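View pics/scene1.png

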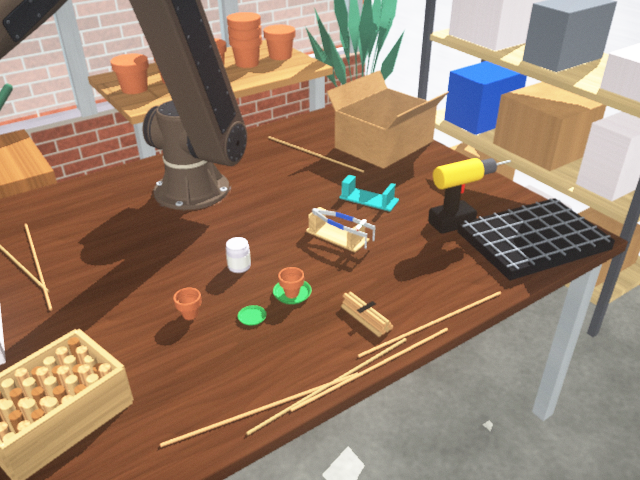

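The top view shows the loose pot at about (479,262), the base pot in the large saucer at (386,231), the tweezers on the pale rest around (291,285) with tips at about (281,248), and the tin at (404,301). The scene view agrees.

Run:
```python
from h import *
K,M=load('top1.png')
for n,uv,z in(('loose',(479,261),.06),('base',(387,231),.065),('saucer',(382,235),.012),('bow',(302,309),.06),('tips',(281,248),.06),('tin',(404,300),.075),('canes',(346,169),.035)):
    print(n,px(K,M,uv,z).round(3))
img=cv2.imread('pics/top1.png')
a=cv2.resize(img[190:340,230:510],None,fx=2.85,fy=2.85,interpolation=cv2.INTER_CUBIC)
cv2.imwrite('pics/crop1.png',a)
T=tool();print(T.round(3)); s=cams.snapshot('wrist');print(s['K'],s['T_tool_cam'].round(3))
```

```text
loose [ 0.539 -0.255  0.06 ]
base [ 0.613 -0.019  0.065]
saucer [ 0.608 -0.013  0.012]
bow [0.413 0.195 0.06 ]
tips [0.568 0.251 0.06 ]
tin [ 0.439 -0.061  0.075]
canes [0.78  0.085 0.035]
[[-0.966 -0.26  -0.001  0.175]
 [-0.26   0.966  0.001 -0.651]
 [ 0.     0.002 -1.     0.237]
 [ 0.     0.     0.     1.   ]]
[[423.2774991    0.         321.34892849]
 [  0.         423.2774991  244.31371994]
 [  0.           0.           1.        ]] [[-0.001 -0.956 -0.294  0.079]
 [ 1.    -0.001 -0.001 -0.   ]
 [ 0.001 -0.294  0.956 -0.146]
 [ 0.     0.     0.     1.   ]]
```

View pics/crop1.png

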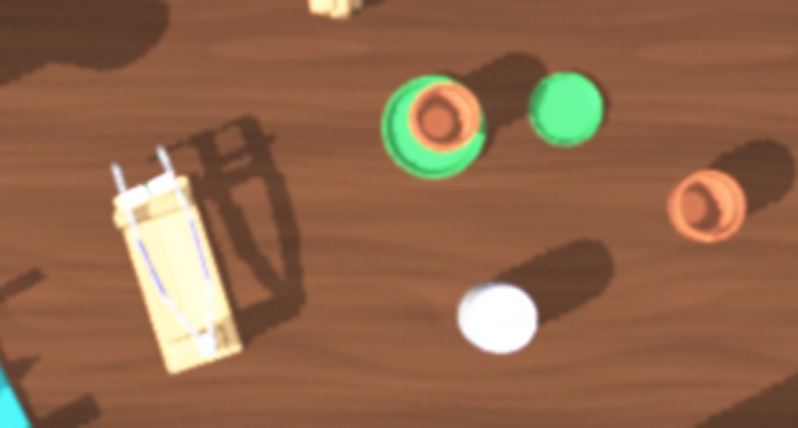

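The crop puts the loose rim at full-image (478,262) and the base rim at (386,231). I'm moving above the loose pot for a wrist look.

Request:
{"fn": "jog_arm", "kwargs": {"motion": [{"offset":[-455,288,0],"roll":0,"hand":87},{"offset":[-455,288,0],"roll":0,"hand":87},{"offset":[-455,288,0],"roll":0,"hand":87},{"offset":[-455,288,0],"roll":0,"hand":87},{"offset":[-455,288,0],"roll":0,"hand":87},{"offset":[-455,288,0],"roll":0,"hand":87},{"offset":[-455,288,0],"roll":0,"hand":87},{"offset":[-455,288,0],"roll":0,"hand":87},{"offset":[-455,288,0],"roll":0,"hand":87},{"offset":[-455,288,60],"roll":0,"hand":87},{"offset":[-455,288,60],"roll":0,"hand":87},{"offset":[-455,288,60],"roll":0,"hand":87},{"offset":[-455,288,60],"roll":0,"hand":87},{"offset":[-455,288,60],"roll":0,"hand":87},{"offset":[-455,288,60],"roll":0,"hand":87},{"offset":[-455,288,60],"roll":0,"hand":87},{"offset":[-455,288,60],"roll":0,"hand":87},{"offset":[-455,288,60],"roll":0,"hand":87},{"offset":[-455,288,60],"roll":0,"hand":87}]}}

```text
clock: 1.73
tool_pos: [0.5394, -0.2565, 0.1782]
orientation: [-180.0, 0.0, -165.0]
force: [-0.8, -0.3, -0.8]
opening: 0.0868
```

Run:
```python
from h import *
o=ctrl.get_obs();print(o['clock'],o['joint_pos'],o['tool_pos'],o['orientation'])
i,K,M=snap('wrist','w1.png')
print(proj(K,M,[.539,-.255,.06]))
```

```text
1.7333 [-6.69993588e+00  1.58268224e+01 -1.42494300e+01  4.87194390e-03
 -5.98699952e+01 -6.83333314e+01] [ 0.53936477 -0.25650622  0.17823275] [-1.79976236e+02  4.83979703e-02 -1.65030814e+02]
[324.86397628 241.36274427]
```

View pics/w1.png

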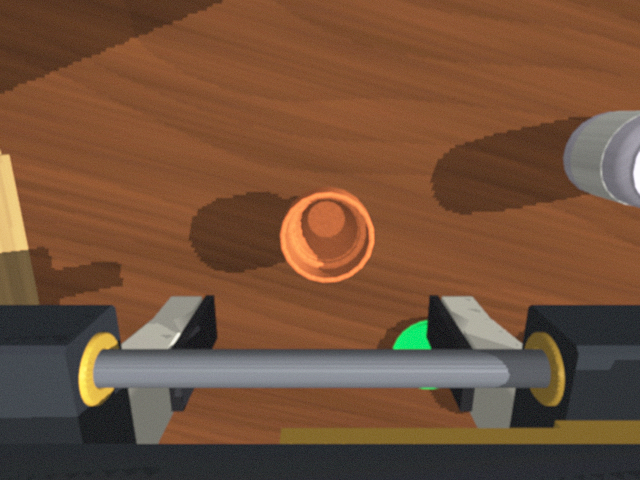

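The rim outline spans columns 280–375 and rows 188–283, so its centre is about (327.5,235.5).

Run:
```python
from h import *
K,M=load('w1.png'); p=px(K,M,(327.5,235.5),.06); T=tool()
print(p, (np.linalg.inv(T)@np.append(p,1))[:3]*1000)
```

```text
[ 0.53472046 -0.25437839  0.06      ] [  4.14367995   3.24030832 118.19685785]
```

Request:
{"fn": "jog_arm", "kwargs": {"motion": [{"offset":[3,3,30],"roll":0,"hand":87},{"offset":[3,3,60],"roll":0,"hand":87},{"offset":[3,3,90],"roll":0,"hand":87},{"offset":[3,3,110],"roll":0,"hand":87},{"offset":[3,3,122],"roll":0,"hand":87},{"offset":[3,3,128],"roll":0,"hand":87},{"offset":[3,3,128],"roll":0,"hand":87},{"offset":[3,3,128],"roll":0,"hand":50},{"offset":[3,3,128],"roll":0,"hand":50},{"offset":[3,3,128],"roll":0,"hand":50},{"offset":[3,3,128],"roll":0,"hand":50},{"offset":[3,3,128],"roll":0,"hand":50},{"offset":[3,3,128],"roll":0,"hand":50},{"offset":[3,3,128],"roll":0,"hand":50},{"offset":[3,3,128],"roll":0,"hand":50},{"offset":[3,3,128],"roll":0,"hand":50}]}}

```text
clock: 3.12
tool_pos: [0.5368, -0.2535, 0.0505]
orientation: [-180.0, 0.1, -164.9]
force: [-1.3, 0.1, 6.0]
opening: 0.0622
```

Request:
{"fn": "jog_arm", "kwargs": {"motion": [{"offset":[0,0,-8],"roll":0,"hand":50},{"offset":[0,0,-25],"roll":0,"hand":50},{"offset":[0,0,-50],"roll":0,"hand":50},{"offset":[0,0,-80],"roll":0,"hand":50},{"offset":[-12,12,-110],"roll":0,"hand":50},{"offset":[-35,34,-135],"roll":0,"hand":50},{"offset":[-60,58,-147],"roll":0,"hand":50},{"offset":[-85,82,-150],"roll":0,"hand":50},{"offset":[-110,106,-150],"roll":0,"hand":50},{"offset":[-135,130,-150],"roll":0,"hand":50},{"offset":[-160,154,-150],"roll":0,"hand":50},{"offset":[-183,176,-150],"roll":0,"hand":50},{"offset":[-201,193,-150],"roll":0,"hand":50},{"offset":[-211,203,-150],"roll":0,"hand":50},{"offset":[-214,206,-150],"roll":0,"hand":50},{"offset":[-214,206,-150],"roll":0,"hand":50},{"offset":[-214,206,-150],"roll":0,"hand":50},{"offset":[-214,206,-150],"roll":0,"hand":50}]}}

```text
clock: 4.62
tool_pos: [0.6887, 0.0001, 0.1997]
orientation: [180.0, -0.0, -165.0]
force: [-1.1, 0.0, -1.0]
opening: 0.062
```

Run:
```python
from h import *
o=ctrl.get_obs();print(o['clock'],o['joint_pos'],o['tool_pos'],o['orientation'],o['force'])
i,K,M=snap('wrist','w2.png')
print(proj(K,M,[.613,-.019,.065]), proj(K,M,o['tool_pos']+[0,0,.01]))
```

```text
4.6167 [ 1.61757835e+01  2.31558086e+01 -3.84691414e-01 -2.98984527e-03
 -6.64805769e+01 -9.11722675e+01] [6.88690177e-01 7.96088407e-05 1.99723754e-01] [ 1.79997691e+02 -2.11286287e-02 -1.64997677e+02] [-1.08018723  0.01770483 -1.01724762]
[324.14818076 116.3414601 ] [323.01662752 343.31212916]
```

View pics/w2.png

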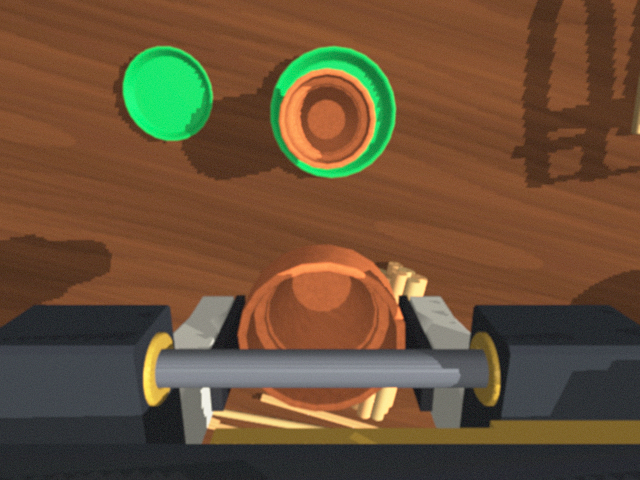

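The base rim spans about columns 279–377 and rows 69–170, and the held pot is centred near column 322. I'm enlarging the picture to get both exactly.

Run:
```python
import cv2,numpy as np
i=cv2.imread('pics/w2.png')
a=cv2.resize(i[40:190,260:410],None,fx=2.65,fy=2.65,interpolation=cv2.INTER_CUBIC)
b=cv2.resize(i[235:425,225:420],None,fx=2.04,fy=2.04,interpolation=cv2.INTER_CUBIC)
h=max(a.shape[0],b.shape[0]);f=lambda x:cv2.copyMakeBorder(x,0,h-x.shape[0],0,0,cv2.BORDER_CONSTANT)
print(a.shape,b.shape);cv2.imwrite('pics/crop2.png',np.hstack([f(a),f(b)]))
```

```text
(398, 398, 3) (388, 398, 3)
```

View pics/crop2.png

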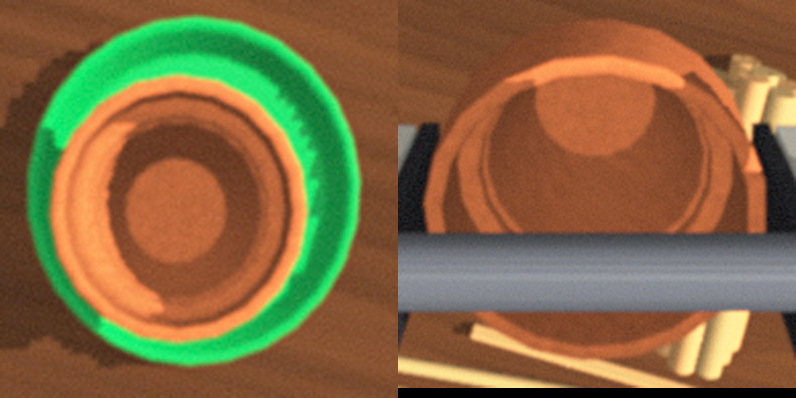

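Run:
```python
from h import *
from scipy.optimize import least_squares
K,M=load('w2.png');T=tool();t=np.linspace(0,2*np.pi,180)
def ext(p,z):
    q=np.array([proj(K,M,[p[0]+.031*np.cos(a),p[1]+.031*np.sin(a),z]) for a in t]); return np.r_[q.min(0),q.max(0)]
def fit(b,z,x0):
    r=least_squares(lambda p:ext(p,z)-b,x0); return r.x,r.fun
b1=np.array([260+51/2.65,40+76/2.65,260+306/2.65,40+342/2.65])
b2=np.array([225+27/2.04,235+57/2.04,225+368/2.04,235+358/2.04])
p1,f1=fit(b1,.065,[.613,-.019]); p2,f2=fit(b2,T[2,3]+.0095,T[:2,3])
d=p1-p2
print(p1,f1,p2,f2,d, T[:2,:2].T@d*1000)
```

```text
[ 0.61500799 -0.01634943] [-0.58871797 -0.51326266  0.58836001  0.62852451] [ 6.88372872e-01 -4.61303923e-04] [-1.945344   -1.91184846  1.94307533  2.71733861] [-0.07336488 -0.01588812] [74.97773182  3.63006606]
```

Request:
{"fn": "jog_arm", "kwargs": {"motion": [{"offset":[15,1,0],"roll":0,"hand":50},{"offset":[35,2,0],"roll":0,"hand":50},{"offset":[55,3,0],"roll":0,"hand":50},{"offset":[70,3.6,0],"roll":0,"hand":50},{"offset":[75,3.6,0],"roll":0,"hand":50},{"offset":[75,3.6,5],"roll":0,"hand":50},{"offset":[75,3.6,15],"roll":0,"hand":50},{"offset":[75,3.6,30],"roll":0,"hand":50},{"offset":[75,3.6,45],"roll":0,"hand":50},{"offset":[75,3.6,60],"roll":0,"hand":50},{"offset":[75,3.6,75],"roll":0,"hand":50},{"offset":[75,3.6,88],"roll":0,"hand":50},{"offset":[75,3.6,98],"roll":0,"hand":50},{"offset":[75,3.6,104],"roll":0,"hand":50},{"offset":[75,3.6,108],"roll":0,"hand":50},{"offset":[75,3.6,110],"roll":0,"hand":50},{"offset":[75,3.6,112],"roll":0,"hand":50},{"offset":[75,3.6,112],"roll":0,"hand":50}]}}

```text
clock: 6.17
tool_pos: [0.6162, -0.0148, 0.0877]
orientation: [180.0, 0.0, -164.9]
force: [0.5, -0.6, -1.4]
opening: 0.0619
```

Request:
{"fn": "jog_arm", "kwargs": {"motion": [{"offset":[0,0,2],"roll":0,"hand":50},{"offset":[0,0,4],"roll":0,"hand":50},{"offset":[0,0,6],"roll":0,"hand":50},{"offset":[0,0,7],"roll":0,"hand":50},{"offset":[0,0,8],"roll":0,"hand":50},{"offset":[0,0,9],"roll":0,"hand":50},{"offset":[0,0,9.5],"roll":0,"hand":50},{"offset":[0,0,9.5],"roll":0,"hand":50}]}}

```text
clock: 6.83
tool_pos: [0.6158, -0.015, 0.078]
orientation: [-180.0, -0.0, -164.9]
force: [-0.6, -0.2, -0.4]
opening: 0.0616
```

Request:
{"fn": "jog_arm", "kwargs": {"motion": [{"offset":[0,0,0.5],"roll":0,"hand":50},{"offset":[0,0,1],"roll":0,"hand":50},{"offset":[0,0,1.5],"roll":0,"hand":50},{"offset":[0,0,1.5],"roll":0,"hand":50}]}}

```text
clock: 7.17
tool_pos: [0.6163, -0.0151, 0.0776]
orientation: [-180.0, 0.0, -164.9]
force: [-2.9, -1.3, 8.4]
opening: 0.0616
```

Seated, with 8 N of contact. I'm opening the gripper and lifting.

Request:
{"fn": "jog_arm", "kwargs": {"motion": [{"offset":[0,0,-0.5],"roll":0,"hand":87},{"offset":[0,0,-0.5],"roll":0,"hand":87},{"offset":[0,0,-0.5],"roll":0,"hand":87},{"offset":[0,0,-0.5],"roll":0,"hand":87},{"offset":[0,0,-0.5],"roll":0,"hand":87},{"offset":[0,0,-0.5],"roll":0,"hand":87},{"offset":[0,0,-8],"roll":0,"hand":87},{"offset":[0,0,-25],"roll":0,"hand":87},{"offset":[0,0,-50],"roll":0,"hand":87},{"offset":[0,0,-80],"roll":0,"hand":87},{"offset":[0,0,-110],"roll":-0.12,"hand":87},{"offset":[0,0,-130],"roll":-0.24,"hand":87},{"offset":[0,0,-130],"roll":-0.36,"hand":87},{"offset":[0,0,-130],"roll":-0.48,"hand":87},{"offset":[0,0,-130],"roll":-0.6,"hand":87},{"offset":[0,0,-130],"roll":-0.72,"hand":87},{"offset":[0,0,-130],"roll":-0.84,"hand":87},{"offset":[0,0,-130],"roll":-0.96,"hand":87},{"offset":[0,0,-130],"roll":-1.08,"hand":87},{"offset":[0,0,-130],"roll":-1.08,"hand":87}]}}

```text
clock: 8.83
tool_pos: [0.616, -0.0149, 0.2071]
orientation: [-180.0, 0.0, -102.7]
force: [0.6, 0.2, -0.4]
opening: 0.0869
```

Run:
```python
from h import *
o=ctrl.get_obs();T=tool();print(o['clock'],o['joint_pos'],o['tool_pos'],o['orientation'],o['force'],o['opening'])
c=.72*np.array([0,0])
tgt=np.array([.413,.195])+ (np.array([.568,.251])-np.array([.413,.195]))*80/175
print(tgt, T[:2,:2].T@(tgt-T[:2,3])*1000)
```

```text
8.8333 [ 1.67569715e+01  1.62406828e+01 -9.62111199e+00  5.42074587e-03
 -6.41120312e+01 -2.94975444e+01] [ 0.61603751 -0.01485036  0.20714555] [-1.79974817e+02  8.64206454e-03 -1.02738205e+02] [ 0.641994    0.22922998 -0.42736183] 0.08686194687338063
[0.48385714 0.2206    ] [-200.51005744  180.84311855]
```

Request:
{"fn": "jog_arm", "kwargs": {"motion": [{"offset":[-10,9,0],"roll":-0.12,"hand":87},{"offset":[-25,23,0],"roll":-0.24,"hand":87},{"offset":[-40,36,0],"roll":-0.36,"hand":87},{"offset":[-55,50,0],"roll":-0.48,"hand":87},{"offset":[-70,63,0],"roll":-0.6,"hand":87},{"offset":[-85,77,0],"roll":-0.72,"hand":87},{"offset":[-100,90,0],"roll":-0.84,"hand":87},{"offset":[-115,104,0],"roll":-0.96,"hand":87},{"offset":[-130,118,0],"roll":-1.08,"hand":87},{"offset":[-145,131,0],"roll":-1.2,"hand":87},{"offset":[-160,145,0],"roll":-1.32,"hand":87},{"offset":[-175,158,0],"roll":-1.44,"hand":87},{"offset":[-187,170,0],"roll":-1.56,"hand":87},{"offset":[-195,177,0],"roll":-1.68,"hand":87},{"offset":[-200,181,0],"roll":-1.8,"hand":87},{"offset":[-200,181,0],"roll":-1.92,"hand":87},{"offset":[-200,181,0],"roll":-2.04,"hand":87},{"offset":[-200,181,0],"roll":-2.14,"hand":87},{"offset":[-200,181,0],"roll":-2.14,"hand":87},{"offset":[-200,181,0],"roll":-2.14,"hand":87}]}}

```text
clock: 10.5
tool_pos: [0.4849, 0.2209, 0.2069]
orientation: [-180.0, -0.0, 19.2]
force: [0.1, -0.1, -0.3]
opening: 0.087
```

Run:
```python
from h import *
o=ctrl.get_obs();print(o['clock'],o['joint_pos'],o['tool_pos'],o['orientation'])
a,K,M=snap('wrist','w3.png'); b,K,M=snap('scene','s2.png'); 
b=cv2.resize(b[240:330,240:345],None,fx=4,fy=4,interpolation=cv2.INTER_CUBIC)
cv2.imwrite('pics/s2c.png',b[:,:,::-1])
```

```text
10.5 [ 4.55906825e+01  8.49160600e+00 -1.98212823e+01  1.38102487e-03
 -6.16666892e+01  6.36176239e+01] [0.48488549 0.22089025 0.20688895] [-1.79992014e+02 -1.88356967e-02  1.92089603e+01]
```

View pics/w3.png

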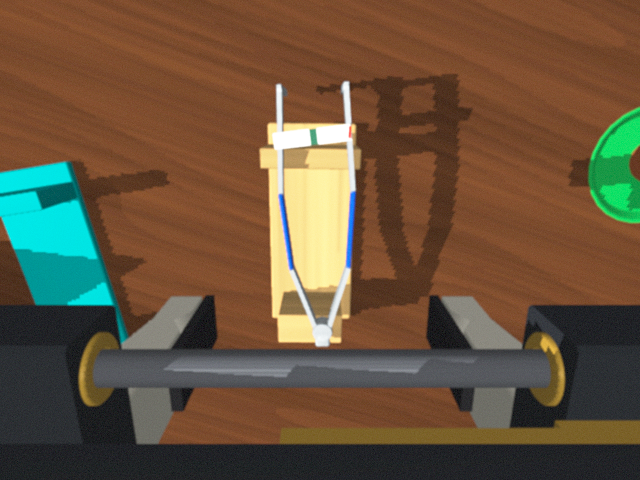

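View pics/s2c.png

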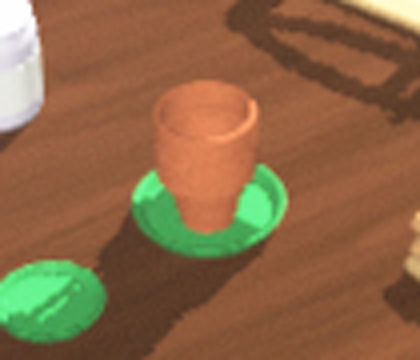

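The pot is nested upright. In the wrist view, the left blue plate runs (282,196)–(291,268), the right (353,193)–(349,267), and the bow sits at (321,333).

Run:
```python
from h import *
K,M=load('w3.png');T=tool();I=np.linalg.inv(T)
z=.068
P=[px(K,M,u,z) for u in((282,196),(291,268),(353,193),(349,267),(321,333))]
g=np.mean(P[:4],0); f=(P[0]+P[2])/2; r=(P[1]+P[3])/2; b=px(K,M,(321,333),.06)
t=(px(K,M,(280,88),.055)+px(K,M,(346.5,86),.055))/2
for n,p in zip('gfrbt',(g,f,r,b,t)): print(n,p.round(4),((I@np.append(p,1))[:3]*1000).round(1))
for n,v in(('t-b',t-b),('g-b',g-b),('t-g',t-g)): print(n,np.linalg.norm(v[:2]),np.degrees(np.arctan2(v[1],v[0])))
print('tool yaw',np.degrees(np.arctan2(T[1,0],T[0,0])))
```

```text
g [0.486  0.2226 0.068 ] [  1.6  -1.3 138.8]
f [0.5106 0.232  0.068 ] [ 28.   -2.1 138.8]
r [0.4613 0.2132 0.068 ] [-24.8  -0.5 138.7]
b [0.4079 0.1939 0.06  ] [-8.160e+01  1.000e-01  1.467e+02]
t [0.5753 0.2574 0.055 ] [ 97.3  -4.6 151.8]
t-b 0.17897897377397104 20.77679919025493
g-b 0.08317458406431419 20.207605292327745
t-g 0.09581205681629845 21.27091522748475
tool yaw 19.269188315095814
```

Request:
{"fn": "jog_arm", "kwargs": {"motion": [{"offset":[1.5,-1.3,10],"roll":-0.026,"hand":87},{"offset":[1.5,-1.3,35],"roll":-0.026,"hand":87},{"offset":[1.5,-1.3,65],"roll":-0.026,"hand":87},{"offset":[1.5,-1.3,95],"roll":-0.026,"hand":87},{"offset":[1.5,-1.3,120],"roll":-0.026,"hand":87},{"offset":[1.5,-1.3,138],"roll":-0.026,"hand":87},{"offset":[1.5,-1.3,148],"roll":-0.026,"hand":87},{"offset":[1.5,-1.3,153],"roll":-0.026,"hand":87},{"offset":[1.5,-1.3,153],"roll":-0.026,"hand":75},{"offset":[1.5,-1.3,153],"roll":-0.026,"hand":65},{"offset":[1.5,-1.3,153],"roll":-0.026,"hand":55},{"offset":[1.5,-1.3,153],"roll":-0.026,"hand":50},{"offset":[1.5,-1.3,153],"roll":-0.026,"hand":47},{"offset":[1.5,-1.3,153],"roll":-0.026,"hand":44},{"offset":[1.5,-1.3,153],"roll":-0.026,"hand":41},{"offset":[1.5,-1.3,153],"roll":-0.026,"hand":38},{"offset":[1.5,-1.3,153],"roll":-0.026,"hand":37},{"offset":[1.5,-1.3,153],"roll":-0.026,"hand":37},{"offset":[1.5,-1.3,153],"roll":-0.026,"hand":37}]}}

```text
clock: 12.18
tool_pos: [0.4865, 0.2232, 0.0541]
orientation: [-180.0, -0.1, 21.1]
force: [1.6, 1.0, 5.6]
opening: 0.0372
```

Run:
```python
from h import *
o=ctrl.get_obs();print(o['clock'],o['tool_pos'],o['orientation'],o['force'],o['opening'])
a,K,M=snap('wrist','w4.png')
```

```text
12.1833 [0.48652769 0.22315445 0.05409368] [-1.79978662e+02 -9.02566843e-02  2.10638612e+01] [1.55912747 1.02871581 5.62080137] 0.03718480172071091
```

View pics/w4.png

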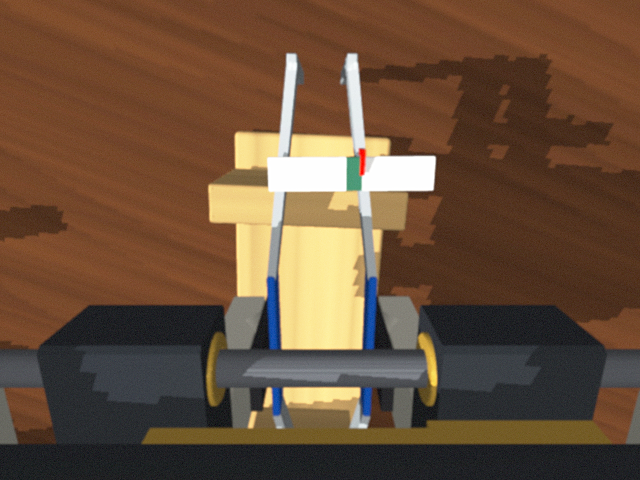

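Gripped with plates nearly parallel, and the pointer (362,160) is at the edge of the green (354,172). I'm lifting slowly, then carrying it over.

Request:
{"fn": "jog_arm", "kwargs": {"motion": [{"offset":[0,0,-2],"roll":0,"hand":37},{"offset":[0,0,-6],"roll":0,"hand":37},{"offset":[0,0,-12],"roll":0,"hand":37},{"offset":[0,0,-20],"roll":0,"hand":37},{"offset":[0,0,-30],"roll":0,"hand":37},{"offset":[0,0,-42],"roll":0,"hand":37},{"offset":[0,0,-56],"roll":0,"hand":37},{"offset":[0,0,-70],"roll":0,"hand":37},{"offset":[0,0,-84],"roll":0,"hand":37},{"offset":[0,0,-96],"roll":0,"hand":37},{"offset":[0,0,-103],"roll":0,"hand":37},{"offset":[0,0,-106],"roll":0,"hand":37},{"offset":[0,0,-106],"roll":0,"hand":36.5},{"offset":[0,0,-106],"roll":0,"hand":36},{"offset":[0,0,-106],"roll":0,"hand":36},{"offset":[0,0,-106],"roll":0,"hand":36}]}}

```text
clock: 13.57
tool_pos: [0.4855, 0.2223, 0.1588]
orientation: [180.0, 0.1, 21.0]
force: [1.2, 0.7, 0.2]
opening: 0.036
```

Request:
{"fn": "jog_arm", "kwargs": {"motion": [{"offset":[-1,5,0],"roll":0,"hand":36},{"offset":[-4,16,0],"roll":0,"hand":36},{"offset":[-7,32,0],"roll":0,"hand":36},{"offset":[-11,50,0],"roll":0,"hand":36},{"offset":[-16,70,0],"roll":0,"hand":36},{"offset":[-20,90,0],"roll":0,"hand":36},{"offset":[-24,110,0],"roll":0,"hand":36},{"offset":[-29,130,0],"roll":0,"hand":36},{"offset":[-33,150,0],"roll":0,"hand":36},{"offset":[-38,170,0],"roll":0,"hand":36},{"offset":[-42,190,0],"roll":0,"hand":36},{"offset":[-47,210,0],"roll":0,"hand":36},{"offset":[-51,228,0],"roll":0,"hand":36},{"offset":[-55,244,0],"roll":0,"hand":36},{"offset":[-58,257,0],"roll":0,"hand":36},{"offset":[-60,265,0],"roll":0,"hand":36},{"offset":[-60,269,0],"roll":0,"hand":36},{"offset":[-60,269,0],"roll":0,"hand":36},{"offset":[-60,269,0],"roll":0,"hand":36},{"offset":[-60,269,0],"roll":0,"hand":36}]}}

```text
clock: 15.23
tool_pos: [0.5264, -0.0496, 0.1595]
orientation: [-180.0, -0.0, 21.1]
force: [-0.5, 0.5, -1.0]
opening: 0.0359
```

Run:
```python
from h import *
o=ctrl.get_obs();print(o['clock'],o['tool_pos'],o['orientation'],o['force'],o['opening'])
a,K,M=snap('wrist','w5.png');np.set_printoptions(suppress=True)
print('pot rim px',proj(K,M,[.6157,-.0155,.087]),'tips px expected',proj(K,M,(tool()@[.095,0,.033,1])[:3]))
c=cv2.resize(a[20:270,220:420],None,fx=2.4,fy=2.4,interpolation=cv2.INTER_CUBIC)
cv2.imwrite('pics/w5c.png',c[:,:,::-1])
```

```text
15.2333 [ 0.52638024 -0.04959867  0.15953938] [-1.79996514e+02 -9.76011235e-04  2.10625971e+01] [-0.50949458  0.4587432  -1.00875363] 0.03590441046802093
pot rim px [320.64216174  80.337355  ] tips px expected [319.47043777  73.9937684 ]
```

View pics/w5c.png

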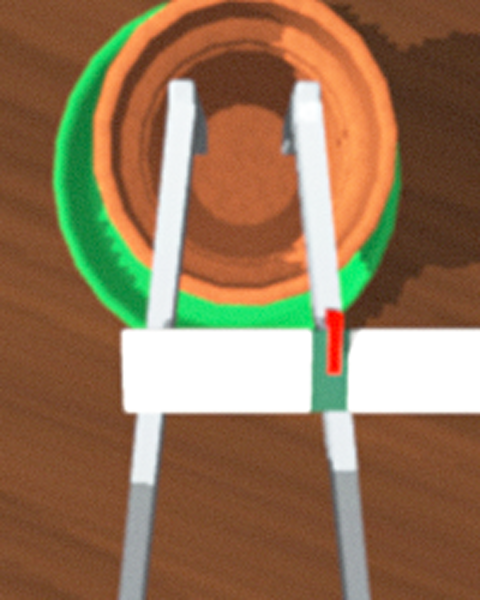

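The tips straddle the pot centre: their midpoint is at (322.5,83) and the rim centre at (322.5,82). The pointer is inside the green, about 0.7 mm to the wide side. I'm lowering 8 mm, squeezing 0.5 mm more and holding.

Request:
{"fn": "jog_arm", "kwargs": {"motion": [{"offset":[0,0,1],"roll":0,"hand":35.8},{"offset":[0,0,3],"roll":0,"hand":35.6},{"offset":[0,0,5],"roll":0,"hand":35.5},{"offset":[0,0,7],"roll":0,"hand":35.5},{"offset":[0,0,8],"roll":0,"hand":35.5},{"offset":[0,0,8],"roll":0,"hand":35.5},{"offset":[0,0,8],"roll":0,"hand":35.5},{"offset":[0,0,8],"roll":0,"hand":35.5}]}}

```text
clock: 15.95
tool_pos: [0.5265, -0.05, 0.1516]
orientation: [180.0, -0.0, 21.0]
force: [-0.6, -1.0, -1.3]
opening: 0.0356
```

Run:
```python
from h import *
o=ctrl.get_obs();print(o['clock'],o['tool_pos'],o['orientation'],o['force'],o['opening'])
a,K,M=snap('wrist','w6.png');b,K,M=snap('scene','s6.png')
c=cv2.resize(a[20:220,220:420],(400,400),interpolation=cv2.INTER_CUBIC)
d=cv2.resize(b[190:330,190:330],(400,400),interpolation=cv2.INTER_CUBIC)
cv2.imwrite('pics/f6.png',np.hstack([c,d])[:,:,::-1])
```

```text
15.95 [ 0.52648651 -0.05004416  0.15158136] [ 1.79997723e+02 -4.63387808e-04  2.10353509e+01] [-0.63878807 -0.95230119 -1.28492363] 0.03556032782451801
```

View pics/f6.png

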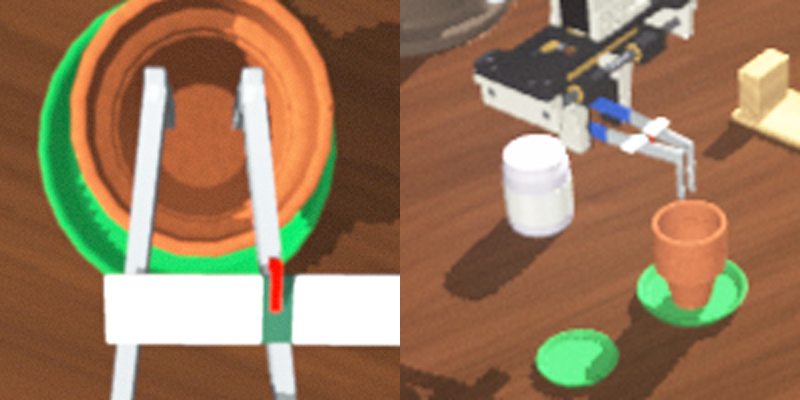

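The pointer (275) is within 3 px of the green's centre (263–293), and the tips are centred over the mouth and clear of it. I'm holding for two seconds and more.

Request:
{"fn": "jog_arm", "kwargs": {"motion": [{"offset":[0,0,0],"roll":0,"hand":35.6},{"offset":[0,0,0],"roll":0,"hand":35.6},{"offset":[0,0,0],"roll":0,"hand":35.6},{"offset":[0,0,0],"roll":0,"hand":35.6},{"offset":[0,0,0],"roll":0,"hand":35.6},{"offset":[0,0,0],"roll":0,"hand":35.6},{"offset":[0,0,0],"roll":0,"hand":35.6},{"offset":[0,0,0],"roll":0,"hand":35.6},{"offset":[0,0,0],"roll":0,"hand":35.6},{"offset":[0,0,0],"roll":0,"hand":35.6},{"offset":[0,0,0],"roll":0,"hand":35.6},{"offset":[0,0,0],"roll":0,"hand":35.6},{"offset":[0,0,0],"roll":0,"hand":35.6},{"offset":[0,0,0],"roll":0,"hand":35.6},{"offset":[0,0,0],"roll":0,"hand":35.6},{"offset":[0,0,0],"roll":0,"hand":35.6}]}}

```text
clock: 17.38
tool_pos: [0.5264, -0.0501, 0.1516]
orientation: [180.0, 0.0, 21.0]
force: [0.1, 0.5, 0.4]
opening: 0.0358
```

Request:
{"fn": "jog_arm", "kwargs": {"motion": [{"offset":[0,0,0],"roll":0,"hand":35.6},{"offset":[0,0,0],"roll":0,"hand":35.6},{"offset":[0,0,0],"roll":0,"hand":35.6},{"offset":[0,0,0],"roll":0,"hand":35.6},{"offset":[0,0,0],"roll":0,"hand":35.6},{"offset":[0,0,0],"roll":0,"hand":35.6},{"offset":[0,0,0],"roll":0,"hand":35.6},{"offset":[0,0,0],"roll":0,"hand":35.6},{"offset":[0,0,0],"roll":0,"hand":35.6},{"offset":[0,0,0],"roll":0,"hand":35.6},{"offset":[0,0,0],"roll":0,"hand":35.6},{"offset":[0,0,0],"roll":0,"hand":35.6},{"offset":[0,0,0],"roll":0,"hand":35.6},{"offset":[0,0,0],"roll":0,"hand":35.6},{"offset":[0,0,0],"roll":0,"hand":35.6},{"offset":[0,0,0],"roll":0,"hand":35.6}]}}

```text
clock: 18.72
tool_pos: [0.5264, -0.05, 0.1516]
orientation: [-180.0, -0.0, 21.0]
force: [-1.4, 0.5, -0.7]
opening: 0.0357
```

Run:
```python
from h import *
o=ctrl.get_obs();print(o['clock'],o['tool_pos'],o['force'],o['opening'])
order.close_job()
```

```text
18.7167 [ 0.52643496 -0.04999661  0.15157151] [-1.39389135  0.54042635 -0.69357656] 0.035695422495057104
the job is handed in; nothing more can be done
```

I lowered the loose pot into the saucer's pot until its collar met the lower rim, at about 8 N of contact, and let go. A scene picture afterwards showed it nested upright. I then took the tweezers off their rest by the blue plates and carried them over the nested pot. I squeezed them to the mark, held them there for about 2.7 s and handed the job in at 18.7 s of the 64 s allowed.

- **Position:** In the last picture the tips were centred over the mouth to within a few mm. From the tool height they were about 31 mm above the rim, clear of the pot.
- **Squeeze:** The pointer was in the green, about 0.5 mm to the narrow side of its middle. Finger opening was 35.7 mm and steady.
- **Disagreement:** In the picture before the final 0.5 mm squeeze, the gap read directly off the tips came to about 14 mm. The pointer suggested about 12.8 mm. Both are inside the 9–15 mm range, and I trusted the pointer.
- **Not checked:** I took no picture after the final hold; only the pose, force and opening readings were checked then.

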